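# Bring the boom camera out over the medallion and hold it

### The arm

A 7-joint arm with a two-finger parallel gripper is mounted at the origin on the work surface. World frame = base frame: x ahead of the robot, y to its left, z up, the work surface at z = 0. Lengths are in m, angles in rad, forces in N, time in s.
With the tool pointing down it reaches from about 0.425 to 0.925 m from the base axis. Payload 6.8 kg.
Tool frame: the origin (TCP) lies at the very end of the fingers, on their centre line; the grasp point (between the pads) lies 19 mm behind it; z points along the fingers, y is the line along which they close (so a half turn about z gives the same grasp; the last joint's range is limited). The gripper opens to 85 mm and grips with 20 to 120 N. Pads are 22 mm wide; open, the fingers measure 114 mm over their backs; the gripper's body (76 mm by 85 mm) begins 54 mm behind the grasp point. The pads swing forward as they close: fully open they stand 13 mm farther back than shut.
Start: joints at [-0.108, 0.477, 0.022, 1.555, -0.011, 1.109, -0.083], TCP at [0.675, 0, 0.231] pointing down, gripper open.
Joint ranges: [-2.96, 2.96], [-0.34, 2.1], [-1.41, 1.46], [0.24, 2.44], [-1.37, 4.51], [0.17, 1.92], [-2.96, 2.96]. Speed limits (rad/s): [2.39, 2.39, 3.14, 3.14, 3.14, 3.14, 3.14].

### API

Orientations are given as a rotation vector (axis times angle).
In Python, from bench import monitor, optics, r gives the robot as it stands.
- The arm moves only by the shell command python3 -m crank 'ROWS' [OPENING] [FORCE]. ROWS is JSON, a list of rows, each a list of 2 entries, a list of its own where there are three numbers: the shift along the tool's x, y, z in cm, then the turn, a rotation vector about the tool's x, y, z in rad. A call has 1 to 5 rows; each row shifts and turns the commanded pose from where the row before left it, along the tool's axes as they then stand; what a row does not reach is not made up. A row lasts 1/10 s, in which the tool goes at most 50 mm and 8.59 degrees, less where a joint would pass 70% of its speed; a pose out of reach is approached as far as the arm can. A call is refused whole if a number of a shift passes 5 or a number of a turn 0.15, either way. A call with a gripper value outside its range is refused whole. OPENING is the finger opening in cm, from 0 to 8.54, set as the call begins (- or left out, the last holds). The fingers move at their own pace and stop on an object; FORCE is the grip in N (left out, the last holds). Time passes only in rows, so rows that do not move let the fingers close. It gives the time, the measured TCP pose, the force, the opening and the grip force at its end, in the units of the state.
- monitor.get_obs(): the state, without advancing time (a new reading comes with each control period).
- optics.grab_frame(name): name is "scene" or "side" or "wrist"; returns (picture, depth): 480x640x3 uint8, red, green, blue; 480x640 float32, m along the optical axis (not along the pixel's ray), 0 where there is no reading.
- optics.camera_model(name): a dict with "vertical_fov" (degrees; the focal length in pixels is half the picture's height over the tangent of half this angle, whatever the lens; pixels are square), "cx", "cy" (the principal point, pixels), "R" (3x3) and "t" (3): a world point X has camera coordinates R X + t; the wrist camera has in their place "hand_eye" (4x4, takes a point from camera to tool coordinates, whose origin is the TCP and whose axes are the flange's). Camera axes: x right, y down, z forward; pixel columns grow to the right and rows downward; lengths in m; the calibration is good to about 2 mm. The wrist camera is an equidistant fisheye: a pixel r from the principal point sees the ray r / f radians off the axis. A picture is of the moment at which its call begins: read the wrist's pose just before it. camera_model takes no time and is no camera call.
- r.hand_in(): hands the job in; it is judged then, once.
The state is a dict: "clock": time; "joints": joint angles; "qvel": joint speeds; "tau": joint torques, N m; "tcp_pos": TCP position; "orientation": TCP orientation; "contact_force": force on the tool from outside, world axes, zero at the start; "moment": the same for the moment, N m; "grip_width": finger opening in m; "gripper_force": force on a finger pad.
Only numpy, scipy, OpenCV 4.12 (cv2) and the standard library are available. Lean on these libraries where they do the work, as an engineer would, in place of code of your own. Each camera call takes 0.05 s, during which the arm holds its last target. There are 200 camera calls.

### The job

Bring the inspection camera over the medallion for its record shot: squeeze the lock button on the flank of the boom's sleeve to free it, swing the boom so that it stands over the round white stage, and draw the sleeve out until its back edge lies on the middle of the broad ring on the boom tube, which puts the lens above the middle of the stage. Leave the medallion and the other things on the table where they are. Finish while still holding the sleeve there, at rest with the button squeezed in, so that I can check the view before the lock bites.

Things in the scene. Friction and masses are not known exactly. Their poses are not given: they have to be found in the camera images.
- stand: heavy camera boom stand, cannot be moved: grey base plate 470 x 200 x 18 mm with a round post near one end. Origin on the table at the post's axis, z up, x along the base plate from post to stage (base reaches from -60 to 410 mm in x). The boom turns on top of the post, centre line 200 mm above the table; the hub there tops out at 225 mm.
- boom (a joint): swing of the boom about the post's vertical axis, rad: 0 = boom along the stand's x, over the stage; positive is anticlockwise from above (towards the stand's +y). Friction 0.5 N m; it stays where it is left. Range -0.6 to 1.0; starts parked aside at 0.3 to 0.6.
- sleeve (a joint): how far the telescoping sleeve is drawn out along the boom, m, 0 to 0.12, growing away from the post; starts at 0 to 0.035, its back edge is on the middle of the broad ring at 0.100. The sleeve is a grey box section 36 wide, 36 high, 155 mm long, sliding over the boom tube, top 218 mm above the table, camera on its outer end. Unlocked it slides with 1 N of friction; locked it stays.
- lock_button (a joint): travel of the sprung lock button into the sleeve, m: 0 = out, locked; 0.006 = fully in (free from about 0.003). 11 N to start it, 14 N fully in; let go, it springs out and locks in notches 5 mm apart (one at the ring). To keep it in, pinch the sleeve between the button and the plain opposite flank: 44 mm wide with the button out, 38 mm in (its middle then 1 mm off the centre line, on the button side).
- button_face (a point): middle of the lock button's outer face, 200 mm above the table. A black ribbed block 26 mm long, 20 mm high on the sleeve's left flank (looking outward from the post; the stand's +y side), 95 mm from the post axis plus the sleeve's travel. Stands 26 mm off the sleeve's centre line when out, 20 mm when in. Axes: x outward along the boom, y out of the button, z up.
- broad_ring (a point): middle of the broad ring's top: a dark band 10 mm wide round the boom tube, 145 mm from the post axis, 212 mm above the table; under the sleeve at first. The tube is a bare 24 mm square aluminium bar with thin dark rings every 20 mm besides. Axes: x outward along the boom, z up.
- back_edge (a point): middle of the sleeve's back edge (the end nearer the post) on its top face, 218 mm above the table, 45 mm from the post axis plus the sleeve's travel; 50 mm inward of the button's middle. Axes: x outward along the boom, z up.
- lens (a point): middle of the camera's lens, looking down, 105 mm above the table, 235 mm from the post axis plus the sleeve's travel. The camera is a black upright barrel, 48 mm across at its foot, top 230 mm above the table.
- stage_centre (a point): middle of the round white stage, 100 mm across, set in the base plate 335 mm from the post axis; its top is 21.5 mm above the table, the medallion lies on it.
- medallion: bronze medallion being photographed, domed disc 42 mm across, 11 mm high, lying loose on the stage; leave alone. Origin at the centre of its underside.
- jar_a: small amber jar with white cap, 38 mm across, 55 mm high, on the stand's base; bystander. Origin under its centre.
- swab_dish: shallow glass dish, 60 mm across, 18 mm high, on the stand's base; bystander. Origin under its centre.
- jar_b: clear jar with white cap, 44 mm across, 65 mm high, on the table; bystander. Origin under its centre.
- soft_brush: brush 170 mm long lying on the table; bystander.
- loupe: black eyeglass loupe, 40 mm across, 34 mm high, on the table; bystander. Origin under its centre.
- leaf_a: bronze leaf fragment, 50 mm long, in the white tray; bystander.
- leaf_b: bronze leaf fragment, 60 mm long, in the white tray; bystander.

How it is judged:
By the outcome, as a careful person would: the job done as asked, in the order asked, and still so for the second after the job is handed in, while the arm keeps its last pose, push and grip.
It also fails if it takes over 35 s, if anything falls off the work surface, if the arm or the gripper's body presses on something with over 40 N, if the wrist force passes 120 N, or if a joint passes its speed limit or range.

## Working session

There is one attempt and no reset: what is moved stays moved. The work goes in short steps, Python scripts to look and compute and a shell command to move; the robot and the scene stay as the last step left them, time stands still between calls to the robot, and variables do not carry over. Pictures are saved under pics/ and viewed, at most 10 in all, crops included, and the job is handed in when it is done.

```bash
ls; mkdir -p pics; python3 - <<'E'
from bench import monitor, optics, r
import cv2, numpy as np
o=monitor.get_obs(); print({k:np.round(v,3).tolist() for k,v in o.items()})
ims=[]
for n in ("scene","side","wrist"):
    p,d=optics.grab_frame(n); np.savez(f"pics/{n}0.npz",p=p,d=d)
    m=optics.camera_model(n); print(n,{k:np.round(v,3).tolist() for k,v in m.items()})
    cv2.imwrite(f"pics/{n}0.png",p[:,:,::-1])
E
```

```text
pics
{'clock': 0.0, 'joints': [-0.108, 0.478, 0.022, 1.556, -0.012, 1.109, -0.083], 'qvel': [-0.001, -0.002, 0.002, 0.002, 0.001, -0.0, -0.001], 'tau': [-0.001, -59.644, 1.608, -28.119, 0.012, 0.009, 0.0], 'tcp_pos': [0.674, -0.0, 0.23], 'orientation': [-2.221, -2.221, 0.002], 'contact_force': [-0.251, 0.141, -0.595], 'moment': [-0.028, 0.047, 0.014], 'gripper_force': 0.0, 'grip_width': 0.086}
scene {'vertical_fov': 53.994, 'cx': 313.255, 'cy': 243.331, 'R': [[0.654, 0.756, 0.012], [0.476, -0.4, -0.783], [-0.588, 0.518, -0.622]], 't': [-0.363, -0.149, 1.322]}
side {'vertical_fov': 48.344, 'cx': 319.231, 'cy': 242.448, 'R': [[-0.849, -0.528, 0.001], [-0.279, 0.448, -0.85], [0.448, -0.722, -0.527]], 't': [0.429, 0.28, 0.923]}
wrist {'vertical_fov': 65.706, 'cx': 316.668, 'cy': 244.014, 'hand_eye': [[0.0, -0.959, -0.284, 0.072], [1.0, 0.0, 0.001, 0.0], [-0.0, -0.284, 0.959, -0.142], [0.0, 0.0, 0.0, 1.0]]}
```

View pics/scene0.png

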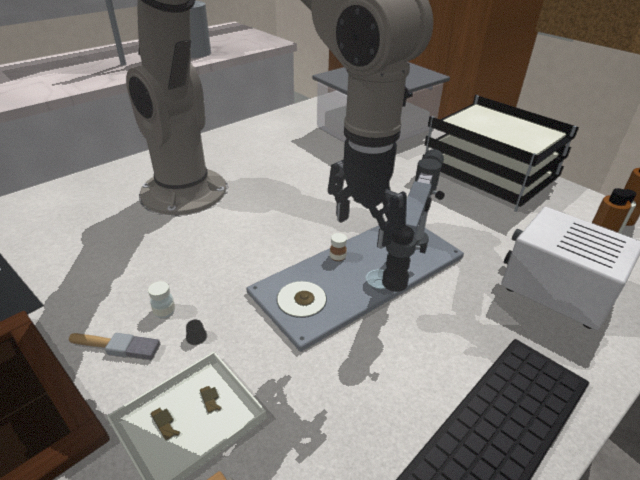

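View pics/side0.png

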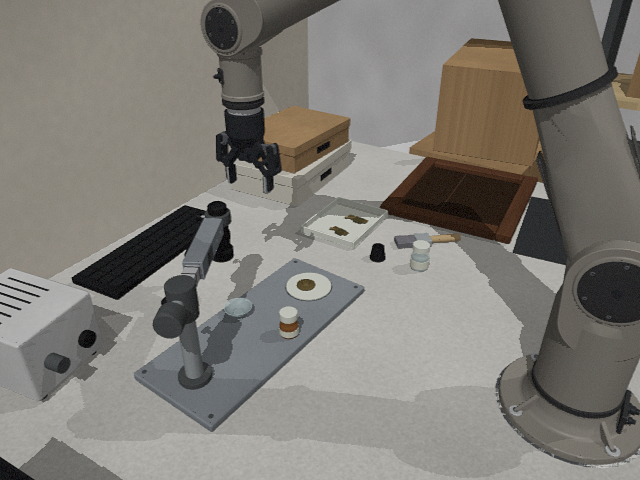

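View pics/wrist0.png

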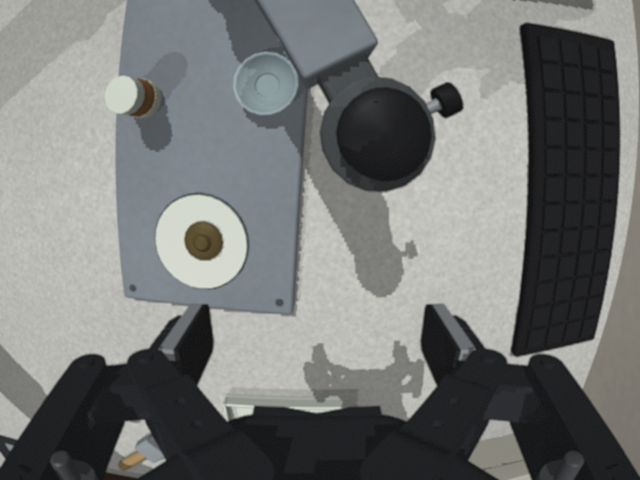

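Scene and side both show the stand, with the stage at (302,298) and (309,286). The boom is swung aside, with the camera barrel at scene (397,265) and wrist (385,134). Wrist also shows the stage at (202,241). Next I measure the stage, plate and sleeve.

```bash
cat > h.py <<'E'
import numpy as np, cv2
from scipy.spatial.transform import Rotation as Ro
from bench import monitor, optics
def rays(n,obs=None):
    m=optics.camera_model(n); f=240/np.tan(np.radians(m["vertical_fov"])/2)
    v,u=np.mgrid[0:480,0:640].astype(float); x=(u-m["cx"])/f; y=(v-m["cy"])/f
    if n=="wrist":
        th=np.hypot(x,y); s=np.tan(th)/np.maximum(th,1e-9); d=np.dstack([x*s,y*s,np.ones_like(x)])
        T=np.eye(4); T[:3,:3]=Ro.from_rotvec(obs["orientation"]).as_matrix(); T[:3,3]=obs["tcp_pos"]
        T=T@np.array(m["hand_eye"]); return T[:3,3],d@T[:3,:3].T
    R=np.array(m["R"]); t=np.array(m["t"]); return -R.T@t, np.dstack([x,y,np.ones_like(x)])@R
def cloud(n,d,obs=None):
    c,r=rays(n,obs); P=c+r*d[...,None]; P[d<=0]=np.nan; return P
def plane(n,z,obs=None):
    c,r=rays(n,obs); return c+r*((z-c[2])/r[...,2])[...,None]
E
python3 - <<'E'
from h import *
obs=monitor.get_obs()
for n in ("scene","side","wrist"):
    q=np.load(f"pics/{n}0.npz"); p,d=q["p"],q["d"]; P=cloud(n,d,obs); z=P[...,2]; print("==",n)
    hsv=cv2.cvtColor(p,cv2.COLOR_RGB2HSV)
    box=(P[...,0]>.35)&(P[...,0]<.95)&(P[...,1]>-.2)&(P[...,1]<.6)
    # plate: bluish
    b=p[...,2].astype(int)-p[...,0]
    m=box&(b>8)&(abs(z-.018)<.012); c=max(cv2.findContours(m.astype(np.uint8),0,1)[0],key=cv2.contourArea)
    Q=plane(n,.018,obs)[c[:,0,1],c[:,0,0],:2].astype(np.float32); print("plate",cv2.minAreaRect(Q*1000), m.sum())
    m=(hsv[...,2]>185)&(hsv[...,1]<40)&box&(abs(z-.0215)<.012)
    m=cv2.morphologyEx(m.astype(np.uint8),cv2.MORPH_OPEN,np.ones((3,3)))
    for c in sorted(cv2.findContours(m,0,1)[0],key=cv2.contourArea)[-3:]:
        Q=plane(n,.0215,obs)[c[:,0,1],c[:,0,0],:2].astype(np.float32); print("stage",c[:,0].mean(0),np.round(np.array(cv2.minEnclosingCircle(Q*1000)[0]+(cv2.minEnclosingCircle(Q*1000)[1],)),1))
    m=box&(abs(z-.218)<.004)&(b>5)&(hsv[...,2]>60)
    nn,l,s,_=cv2.connectedComponentsWithStats(m.astype(np.uint8))
    for i in range(1,nn):
        if s[i,4]>80:
            X=P[l==i][:,:2]; print("sleeve",s[i],cv2.minAreaRect((X*1000).astype(np.float32)),np.nanmedian(z[l==i]))
    for lo,hi,t in ((.222,.228,"hub"),(.2275,.234,"cam")):
        m=box&(z>lo)&(z<hi)&(hsv[...,2]<110); nn,l,s,_=cv2.connectedComponentsWithStats(m.astype(np.uint8))
        for i in range(1,nn):
            if s[i,4]>60: X=P[l==i][:,:2]; print(t,s[i],cv2.minAreaRect((X*1000).astype(np.float32)))
E
```

```text
== scene
plate ((566.4332275390625, 77.96963500976562), (378.2985534667969, 199.5108184814453), 85.91366577148438) 8196
stage [301.26495726 298.04273504] [555.1 -32.2  49.7]
sleeve [406 181  25  47 737] ((649.1264038085938, 171.5107421875), (35.88761901855469, 156.59451293945312), 28.3914794921875) 0.216711054270656
hub [418 159  24  12 196] ((581.09814453125, 300.9041748046875), (46.81427001953125, 46.512229919433594), 49.48807144165039)
hub [393 228  21  12  85] ((710.6546630859375, 69.44490051269531), (36.45746612548828, 21.33421516418457), 71.65373992919922)
cam [396 226  17  11 108] ((708.4140625, 71.33491516113281), (20.37715721130371, 30.87193489074707), 2.1907689571380615)
== side
plate ((560.6856689453125, 133.9734344482422), (471.40032958984375, 200.10067749023438), 85.91463470458984) 6486
stage [308.55339806 285.69902913] [552.3 -29.5  48.7]
sleeve [183 218  39  47 861] ((646.5757446289062, 173.7276611328125), (36.36185836791992, 159.03863525390625), 28.094873428344727) 0.21706365521971172
hub [207 203  20   9  76] ((695.9351806640625, 80.0656967163086), (37.74617767333984
[... 184 characters left out ...]
   8  91] ((698.9487915039062, 75.16206359863281), (29.052091598510742, 32.222206115722656), 29.80304527282715)
== wrist
plate ((562.3505859375, 60.77367401123047), (329.88250732421875, 196.36300659179688), 85.77830505371094) 40915
stage [200.16091954 241.67049808] [554.6 -31.1  49.4]
sleeve [ 257    0  120   80 5989] ((675.1199951171875, 122.59183502197266), (35.753150939941406, 42.7354850769043), 27.955463409423828) 0.21769007540688398
hub [ 338   87   94   95 1637] ((701.9337768554688, 73.60859680175781), (37.66166305541992, 37.78013610839844), 68.95909118652344)
cam [ 340   90   90   89 5577] ((701.47998046875, 73.45115661621094), (34.83489227294922, 34.7271842956543), 80.57733154296875)
```

The three views agree, and the numbers fit the given sizes:

| Item | Measured |
|---|---|
| Post | (578.5, 303) mm |
| Stand x direction | -94.1° |
| Boom direction | -61.9°, about 0.56 rad of swing |
| Sleeve travel | about 25 mm |
| Button | 120 mm from the post |

I'll rise first and then move over the button.

```bash
python3 -m crank '[[[0,0,-3.5],[0,0,0]],[[0,0,-3.5],[0,0,0]],[[3,-0.6,0],[0,0,0]],[[3,-0.6,0],[0,0,0]],[[3,-0.6,0],[0,0,0]]]' 8.5 30
python3 -m crank '[[[3,-0.6,0],[0,0,0]],[[3,-0.6,0],[0,0,0]],[[3,-0.6,0],[0,0,0]],[[1.9,0,0],[0,0,0]],[[0,0,0],[0,0,-0.1225]]]'
python3 -m crank '[[[0,0,0],[0,0,-0.1225]],[[0,0,0],[0,0,-0.1225]],[[0,0,0],[0,0,-0.1225]],[[0,0,0],[0,0,0]],[[0,0,0],[0,0,0]]]'
python3 - <<'E'
from h import *
o=monitor.get_obs(); p,d=optics.grab_frame("wrist"); cv2.imwrite("pics/w1.png",p[:,:,::-1]); np.savez("pics/w1.npz",p=p,d=d)
R=Ro.from_rotvec(o["orientation"]).as_matrix(); print(o["clock"],o["tcp_pos"],R.round(3).tolist(),o["contact_force"])
P=cloud("wrist",d,o); z=P[...,2]; b=p[...,2].astype(int)-p[...,0]
post=np.array([.5785,.303]); a=np.radians(-61.9); u=np.array([np.cos(a),np.sin(a)]); v=np.array([-u[1],u[0]])
m=(abs(z-.218)<.004)&(b>5); nn,l,s,_=cv2.connectedComponentsWithStats(m.astype(np.uint8))
for i in range(1,nn):
    if s[i,4]>200: print("top",s[i],cv2.minAreaRect((P[l==i][:,:2]*1000).astype(np.float32)),np.median(z[l==i]))
Q=P[...,:2]-post; qu,qv=Q@u,Q@v
m=(z>.203)&(z<.213)&(qv>.017)&(qv<.04)&(qu>.06)&(qu<.2)&(p.max(2)<80)
if m.any(): print("button",m.sum(),np.percentile(qu[m],[1,50,99]),np.percentile(qv[m],[1,50,99]))
E
```

```text
clock: 0.65
tcp_pos: [0.6566, 0.0908, 0.3013]
orientation: [-2.222, -2.221, 0.0]
contact_force: [-0.3, 1.4, 0.0]
grip_width: 0.0849
gripper_force: 0.0
clock: 1.15
tcp_pos: [0.6381, 0.2034, 0.3009]
orientation: [-2.072, -2.359, -0.001]
contact_force: [0.2, 0.3, 0.3]
grip_width: 0.085
gripper_force: 0.0
clock: 1.65
tcp_pos: [0.6393, 0.1984, 0.3011]
orientation: [-1.622, -2.691, 0.001]
contact_force: [-0.4, 0.2, 0.1]
grip_width: 0.0848
gripper_force: 0.0
1.65 [0.63929368 0.19843229 0.30108434] [[-0.467, 0.884, -0.0], [0.884, 0.467, -0.0], [-0.0, -0.0, -1.0]] [-0.40286533  0.15910268  0.08240137]
top [  281   171    59   213 11191] ((648.423095703125, 172.68701171875), (36.664886474609375, 155.7377471923828), 27.95882225036621) 0.21773117954018187
button 367 [0.10755899 0.11903497 0.13175776] [0.01896772 0.02239822 0.02575871]
```

View pics/w1.png

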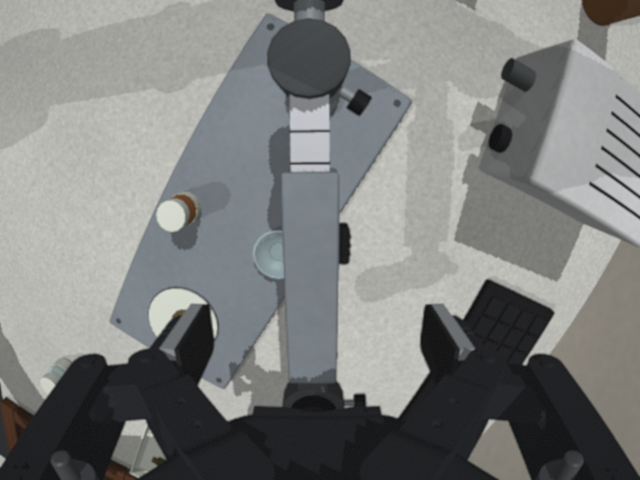

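The wrist view shows the sleeve running straight up between the open fingers, with its top from (310,172) down to about (310,385). The black button is on its right flank at (345,243), 119.6 mm from the post, and the hub is at (309,58). The fingers straddle it within 1.5 mm, so I'll descend, then close.

```bash
python3 -m crank '[[[0.1,0,3],[0,0,0]],[[0,0,3],[0,0,0]],[[0,0,3],[0,0,0]],[[0,0,2],[0,0,0]],[[0,0,1.3],[0,0,0]]]' 6 
python3 -m crank '[[[0,0,0],[0,0,0]],[[0,0,0],[0,0,0]],[[0,0,0],[0,0,0]],[[0,0,0],[0,0,0]]]' 
python3 -m crank '[[[0,0,0],[0,0,0]],[[0,0,0],[0,0,0]],[[0,0,0],[0,0,0]],[[0,0,0],[0,0,0]],[[0,0,0],[0,0,0]]]' 3 40
python3 -m crank '[[[0,0,0],[0,0,0]],[[0,0,0],[0,0,0]],[[0,0,0],[0,0,0]]]'
```

```text
clock: 2.2
tcp_pos: [0.6378, 0.1995, 0.1763]
orientation: [-1.618, -2.691, 0.003]
contact_force: [-0.0, 0.9, -0.0]
grip_width: 0.0602
gripper_force: 0.0
clock: 2.6
tcp_pos: [0.6393, 0.2002, 0.1797]
orientation: [1.616, 2.692, 0.003]
contact_force: [-0.1, 0.1, -0.1]
grip_width: 0.0603
gripper_force: 0.0
clock: 3.1
tcp_pos: [0.6383, 0.1994, 0.1799]
orientation: [1.613, 2.695, -0.001]
contact_force: [-4.5, -3.2, 8.5]
grip_width: 0.0378
gripper_force: 41.1
clock: 3.4
tcp_pos: [0.6383, 0.1994, 0.1799]
orientation: [1.613, 2.695, -0.001]
contact_force: [-4.2, -4.1, 8.2]
grip_width: 0.0374
gripper_force: 41.1
```

The opening of 38 mm means the button is in. Now I'll swing about the post at a radius of 120 mm, in order.

```bash
python3 -m crank '[[[0,0,-0.05],[0,0,0]],[[0.01,-0.48,0],[0,0,0.04]],[[0.03,-0.84,0],[0,0,0.07]],[[0.03,-0.84,0],[0,0,0.07]],[[0.03,-0.84,0],[0,0,0.07]]]'
python3 -m crank '[[[0.03,-0.84,0],[0,0,0.07]],[[0.03,-0.84,0],[0,0,0.07]],[[0.01,-0.48,0],[0,0,0.04]],[[0,0,0],[0,0,0]],[[0,0,0],[0,0,0]]]'
python3 - <<'E'
from h import *
o=monitor.get_obs(); R=Ro.from_rotvec(o["orientation"]).as_matrix()
q=(o["tcp_pos"][:2]-np.array([.5785,.303]))*1000; a=np.radians(-94.09); u=np.array([np.cos(a),np.sin(a)])
print(np.hypot(*q),np.degrees(np.arctan2(q[1],q[0])),np.degrees(np.arctan2(-R[1,0],-R[0,0])),q@u,q@[-u[1],u[0]])
E
```

```text
clock: 3.9
tcp_pos: [0.6105, 0.1889, 0.18]
orientation: [1.939, 2.47, 0.0]
contact_force: [-1.8, -1.5, 5.4]
grip_width: 0.0377
gripper_force: 41.3
clock: 4.4
tcp_pos: [0.5882, 0.1862, 0.1799]
orientation: [-2.152, -2.288, 0.002]
contact_force: [-7.7, -1.3, 8.7]
grip_width: 0.0375
gripper_force: 39.6
117.18835384853571 -85.25977788436946 -86.47473303963842 115.79938447487389 17.98924214551441
```

```bash
python3 -m crank '[[[0.03,-0.8,0],[0,0,0.066]],[[0.03,-0.8,0],[0,0,0.067]],[[0,0,0],[0,0,0]],[[0,0,0],[0,0,0]],[[0,0,0],[0,0,0]]]'
cat > look.py <<'E'
import sys
from h import *
o=monitor.get_obs(); R=Ro.from_rotvec(o["orientation"]).as_matrix()
post=np.array([.5785,.303]); a=np.radians(-94.09); u=np.array([np.cos(a),np.sin(a)]); v=np.array([-u[1],u[0]])
q=(o["tcp_pos"][:2]-post)*1000; print("tcp u,v",q@u,q@v,"yaw",np.degrees(np.arctan2(-R[1,0],-R[0,0])),"w",o["grip_width"],o["contact_force"])
for n in sys.argv[2:]:
    p,d=optics.grab_frame(n); cv2.imwrite(f"pics/{n}{sys.argv[1]}.png",p[:,:,::-1]); np.savez(f"pics/{n}{sys.argv[1]}.npz",p=p,d=d)
    P=cloud(n,d,o); z=P[...,2]; b=p[...,2].astype(int)-p[...,0]; Q=P[...,:2]-post; qu,qv=Q@u*1000,Q@v*1000
    m=(abs(z-.218)<.004)&(b>5)&(abs(qv)<60)&(qu<320); nn,l,s,_=cv2.connectedComponentsWithStats(m.astype(np.uint8))
    for i in range(1,nn):
        if s[i,4]>60:
            r=cv2.minAreaRect((P[l==i][:,:2]*1000).astype(np.float32)); k=l==i
            c=np.array([[x,y] for x,y in zip(qu[k],qv[k])]); e=np.percentile(c[:,0],[.5,99.5])
            fit=np.polyfit(c[:,0],c[:,1],1); print(n,"top",s[i],np.round(r[1],1),round(r[2],2),"u range",e,"v mean",c.mean(0),"slope",fit[0],np.median(z[k]))
    m=(abs(z-.230)<.003)&(p.max(2)<110)&(abs(qv)<80)&(qu>150)&(qu<400)
    if m.sum()>30: print(n,"cam",m.sum(),cv2.minEnclosingCircle(np.c_[qu[m],qv[m]].astype(np.float32)))
E
python3 look.py 2 scene side wrist
```

```text
clock: 4.9
tcp_pos: [0.5724, 0.1868, 0.1799]
orientation: [-2.299, -2.14, 0.001]
contact_force: [-7.1, 0.1, 7.9]
grip_width: 0.0375
gripper_force: 40.0
tcp u,v 116.33060754162959 2.16534922941429 yaw -94.1002261180862 w 0.037505226784111514 [-7.07807336  0.12136369  7.91318611]
scene top [345 178  50  28 566] [122.   45.6] 83.96 u range [103.46865272 223.30994808] v mean [168.11366389   2.90043271] slope 0.03846167711828249 0.21648188910267435
scene cam 123 ((259.069580078125, 5.561858654022217), 17.064735412597656)
side top [260 228  17  17 130] [29.6 53.2] 37.06 u range [174.8401635  221.06278163] v mean [202.69117146  -7.37767628] slope 0.3634640599354256 0.21703867567445861
side top [204 249  31  24 383] [63.6 39.9] 87.08 u range [ 66.32838149 126.10039749] v mean [91.73232248 -0.31832252] slope 0.17282449532484687 0.21698051211190472
side cam 119 ((254.8283233642578, 0.9341257810592651), 17.176483154296875)
wrist top [  252   213   121   200 21362] [73.2 36.6] 86.62 u range [ 67.22324202 137.93480661] v mean [97.68255604  1.39162785] slope 0.010057386938122775 0.2176615240269998
wrist top [241 327  14  12  69] [2.1 4.5] 74.43 u range [104.87603849 107.4614055 ] v mean [105.73549679 -20.22844142] slope 0.7405350675171974 0.21712048876206697
wrist top [379 327  14  18 102] [5.8 3.5] 39.03 u range [104.7658039  109.39327444] v mean [106.60314763  24.53149847] slope -0.5320988532662647 0.2179443542627593
```

```bash
python3 -c "
import cv2,numpy as np
a=cv2.imread('pics/wrist2.png');b=cv2.imread('pics/side2.png')[150:390,120:440];c=cv2.imread('pics/scene2.png')[130:370,240:560]
cv2.imwrite('pics/m2.png',np.hstack([cv2.resize(a,(480,360)),np.vstack([cv2.resize(b,(240,180)),cv2.resize(c,(240,180))])]))"
```

```text
(no output)
```

View pics/m2.png

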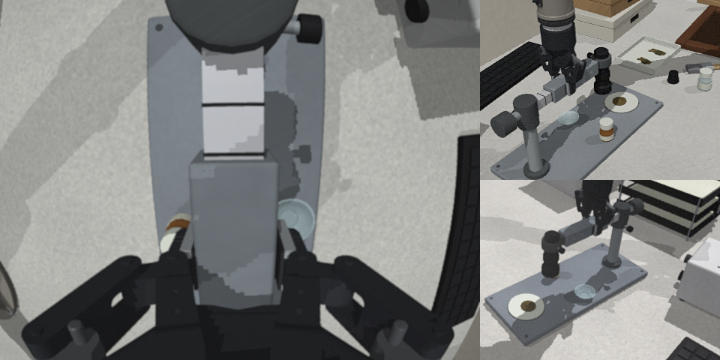

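The boom now stands over the stage within about 0.6°. In wrist coordinates the back edge is near (312,213), about 67.5 mm from the post, so travel is about 23 mm. I'll take out the last 1.2 mm of swing, then draw the sleeve out.

```bash
python3 -m crank '[[[0,-0.12,0],[0,0,0]],[[-0.8,0,0],[0,0,0]],[[-1.5,0,0],[0,0,0]],[[-1.5,0,0],[0,0,0]],[[-1.5,0,0],[0,0,0]]]'
python3 -m crank '[[[-1.2,0,0],[0,0,0]],[[-0.6,0,0],[0,0,0]],[[0,0,0],[0,0,0]],[[0,0,0],[0,0,0]]]'
python3 look.py 3 scene side wrist
```

```text
clock: 5.55
tcp_pos: [0.5692, 0.133, 0.1799]
orientation: [2.3, 2.139, 0.004]
contact_force: [1.3, 1.4, 4.8]
grip_width: 0.0375
gripper_force: 40.4
clock: 5.95
tcp_pos: [0.5679, 0.1138, 0.1799]
orientation: [2.301, 2.136, 0.002]
contact_force: [1.2, -0.9, 6.1]
grip_width: 0.0375
gripper_force: 41.0
tcp u,v 189.52328751029668 2.910053431628201 yaw -94.24122988173828 w 0.037452199756486546 [ 1.1532373  -0.8549268   6.14611028]
scene top [315 189  51  30 598] [119.9  38.7] 85.86 u range [179.96208858 295.85507604] v mean [243.48608744   3.68622686] slope 0.046103335649207045 0.21659882184356521
scene cam 259 ((258.9374084472656, 15.805769920349121), 89.22350311279297)
side top [287 213  14  14  83] [22.9 51.4] 30.46 u range [251.94418709 293.02009348] v mean [277.70185689  -9.35679772] slope 0.3030377944049748 0.21704795924602205
side top [234 231  29  22 340] [38.  68.2] 0.87 u range [138.95546346 201.70896091] v mean [165.39027149   0.35800357] slope 0.15565671113711185 0.21710747592825236
side cam 230 ((252.9775390625, 1.0775585174560547), 91.50699615478516)
wrist top [  252   213   121   200 21358] [73.8 36.3] 86.48 u range [140.36952412 211.13418289] v mean [170.82657279   2.13837112] slope 0.011149056229669642 0.21767226073578066
wrist top [379 327  14  18 104] [6.  3.6] 48.35 u range [178.20442022 182.97836062] v mean [179.92762714  25.23616778] slope -0.5699043927194584 0.2179707049092312
wrist cam 2079 ((187.93511962890625, 2.5598487854003906), 52.34561538696289)
```

View pics/wrist3.png

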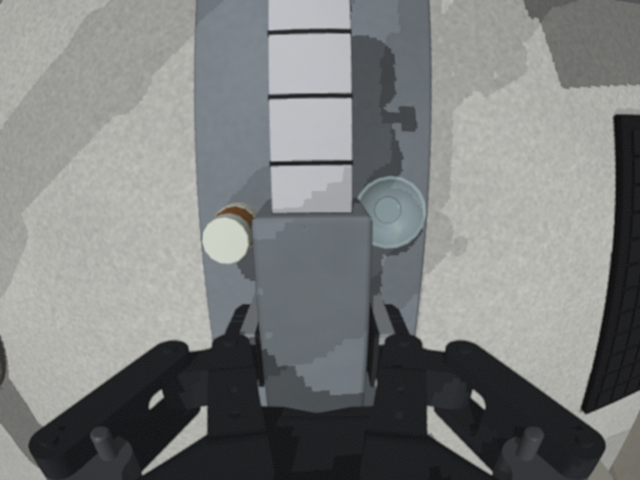

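The wrist view shows the thin rings at rows 31, 96 and 162 and the sleeve's back edge at row 213, with the broad ring still just under the sleeve. I'll measure the rings and edge along the boom.

```bash
cat > edge.py <<'E'
import sys
from h import *
n=sys.argv[1]; q=np.load(f"pics/wrist{n}.npz"); p,d=q["p"],q["d"]; o=monitor.get_obs()
post=np.array([.5785,.303]); a=np.radians(-94.09); u=np.array([np.cos(a),np.sin(a)]); v=np.array([-u[1],u[0]])
A=(plane("wrist",.212,o)[...,:2]-post); B=(plane("wrist",.218,o)[...,:2]-post); G=p.mean(2)
g=G[:,300:325].mean(1); ua=(A@u)[:,312]*1000; ub=(B@u)[:,312]*1000
rows=[i for i in range(3,235) if g[i]<110 and g[i]==g[i-3:i+4].min()]
print("dark rows (row, grey, u@212, u@218)",[(i,round(g[i]),round(ua[i],1),round(ub[i],1)) for i in rows])
print("profile 155-235",g[155:235].round().astype(int).tolist())
# tube edges -> angle
c=[]
for i in list(range(8,26))+list(range(40,90))+list(range(105,155)):
    k=np.where(G[i,255:365]>180)[0]
    if len(k)>40: c.append([*(A[i,255+k[0]]),*(A[i,255+k[-1]])])
c=np.array(c); l,r=c[:,:2],c[:,2:]; m=(l+r)/2
f=np.polyfit(m@u,m@v,1); print("tube width",np.median((r-l)@v)*1000,"mid slope",f[0],"v at 0,100mm",f[1]*1000,np.polyval(f,.1)*1000)
# plate edges
b=p[...,2].astype(int)-p[...,0]; C=(plane("wrist",.018,o)[...,:2]-post); E=[]
for i in range(20,200,5):
    k=np.where((b[i,150:480]>8))[0]
    E.append([*(C[i,150+k[0]]),*(C[i,150+k[-1]])])
E=np.array(E); m=(E[:,:2]+E[:,2:])/2; w=(E[:,2:]-E[:,:2])@v; k=abs(w-.2)<.006; print("plate n",k.sum(),"w",np.median(w)*1000,"mid v",np.median((m@v)[k])*1000,"slopes",[np.polyfit((e@u)[k],(e@v)[k],1)[0] for e in (E[:,:2],E[:,2:])])
E
python3 edge.py 3
```

```text
dark rows (row, grey, u@212, u@218) [(31, 42, np.float64(85.2), np.float64(87.0)), (95, 35, np.float64(105.0), np.float64(105.7)), (163, 35, np.float64(125.2), np.float64(124.8)), (214, 86, np.float64(140.7), np.float64(139.4))]
profile 155-235 [189, 190, 190, 186, 165, 122, 70, 35, 35, 64, 123, 174, 190, 190, 189, 188, 188, 188, 188, 188, 188, 188, 188, 188, 189, 188, 188, 188, 188, 188, 188, 188, 188, 188, 188, 186, 179, 176, 176, 176, 176, 176, 176, 174, 170, 169, 168, 168, 168, 168, 167, 166, 165, 165, 165, 165, 152, 114, 87, 86, 91, 98, 106, 113, 117, 116, 115, 114, 113, 112, 112, 111, 111, 112, 112, 112, 112, 112, 111, 111]
tube width 23.205002326608533 mid slope 0.01110004697328683 v at 0,100mm 0.03641356740487738 1.1464182647335603
plate n 24 w 194.18120585586817 mid v -0.09702498086861945 slopes [np.float64(-0.0019013180290625771), np.float64(0.00014933209042166745)]
```

The rings are at 85.2, 105.0 and 125.2 mm, so the broad ring is at 145.1. The back edge is at 140.0, and the tube is at +0.011 rad. I need 5.1 mm further out and about -2.1 mm sideways.

```bash
python3 -m crank '[[[0,-0.12,0],[0,0,0]],[[0,-0.13,0],[0,0,0]],[[-0.25,0,0],[0,0,0]],[[-0.25,0,0],[0,0,0]],[[0,0,0],[0,0,0]]]'
python3 -m crank '[[[0,0,0],[0,0,0]],[[0,0,0],[0,0,0]],[[0,0,0],[0,0,0]]]'
python3 look.py 4 wrist; python3 edge.py 4
```

```text
clock: 6.6
tcp_pos: [0.5655, 0.1096, 0.1799]
orientation: [2.302, 2.135, 0.004]
contact_force: [2.5, -0.4, 6.7]
grip_width: 0.0376
gripper_force: 40.0
clock: 6.9
tcp_pos: [0.5656, 0.1095, 0.1799]
orientation: [2.302, 2.135, 0.004]
contact_force: [3.8, -0.5, 6.0]
grip_width: 0.0372
gripper_force: 40.1
tcp u,v 193.8823329521607 0.8891777074051692 yaw -94.29499266579197 w 0.03719399524808909 [ 3.83155452 -0.50422038  6.04929869]
wrist top [  253   214   121   199 21334] [73.2 38.1] 86.01 u range [144.90889763 215.4402181 ] v mean [175.32069595   0.26616335] slope 0.0022888163312097857 0.21767940257144364
wrist top [241 326  15  13  76] [2.5 4.6] 59.92 u range [182.21055843 184.96487217] v mean [183.38394422 -21.1764563 ] slope 0.7002810417048372 0.21670261047292433
wrist top [379 326  14  19 111] [5.9 3.9] 46.33 u range [182.40921333 187.62604065] v mean [184.28782432  23.14531576] slope -0.48595108132690895 0.2176164699525328
wrist cam 2064 ((192.86045837402344, 1.0773897171020508), 52.34772872924805)
dark rows (row, grey, u@212, u@218) [(17, 44, np.float64(85.3), np.float64(87.3)), (80, 37, np.float64(105.1), np.float64(106.0)), (147, 30, np.float64(125.1), np.float64(124.9)), (200, 29, np.float64(141.0), np.float64(140.0)), (210, 30, np.float64(144.1), np.float64(142.9))]
profile 155-235 [191, 192, 192, 191, 192, 191, 192, 191, 191, 191, 191, 191, 191, 191, 191, 191, 191, 191, 191, 191, 191, 191, 191, 191, 190, 191, 190, 190, 190, 190, 190, 190, 189, 189, 189, 187, 180, 176, 176, 176, 174, 162, 128, 77, 36, 29, 31, 31, 31, 31, 30, 31, 30, 31, 31, 30, 30, 43, 65, 82, 90, 96, 105, 113, 118, 118, 117, 115, 114, 114, 113, 112, 111, 113, 114, 113, 113, 113, 113, 113]
tube width 23.106328721786 mid slope -0.00021966778586838355 v at 0,100mm 0.1541191939693164 0.13215241538247802
plate n 24 w 194.16959424962226 mid v -0.11037411475144449 slopes [np.float64(-0.0009459208462883461), np.float64(-0.0010649955190829708)]
```

The boom angle is now about 0. The broad ring starts at row 197 (140.2 mm) and the edge is at about 144.6, so it needs 0.5 mm more.

```bash
python3 -m crank '[[[-0.06,0,0],[0,0,0]],[[0,0,0],[0,0,0]],[[0,0,0],[0,0,0]],[[0,0,0],[0,0,0]],[[0,0,0],[0,0,0]]]'
python3 look.py 5 wrist scene side; python3 edge.py 5; python3 -c "
import cv2,numpy as np
a=cv2.imread('pics/wrist5.png');b=cv2.imread('pics/side5.png')[150:390,120:440];c=cv2.imread('pics/scene5.png')[130:370,200:520]
cv2.imwrite('pics/m5.png',np.hstack([cv2.resize(a[:,120:520],(400,480)),np.vstack([b,c])]))"
```

```text
clock: 7.45
tcp_pos: [0.5655, 0.1094, 0.1799]
orientation: [2.302, 2.136, 0.005]
contact_force: [3.3, -0.3, 6.2]
grip_width: 0.0377
gripper_force: 39.8
tcp u,v 194.0454332561932 0.8891893457805597 yaw -94.28012021241113 w 0.03765768119801495 [ 3.2578979  -0.29988354  6.20004197]
wrist top [  253   214   121   199 21316] [73.5 37.9] 85.9 u range [145.0418403  215.65782957] v mean [175.50669458   0.26141002] slope 0.0018960921555070793 0.21764965740027617
wrist top [241 326  14  12  67] [2.2 4.3] 86.25 u range [182.78543795 184.89640271] v mean [183.52672398 -21.21099869] slope 0.7053333577612398 0.21671508609273962
wrist top [379 326  15  19 123] [6.1 3.8] 34.76 u range [182.84215444 187.66043251] v mean [184.42454876  23.27626846] slope -0.5341183477378385 0.21793812200434504
wrist cam 2051 ((192.36697387695312, 0.6699048280715942), 52.25711441040039)
scene top [312 190  52  29 601] [117.4  38.7] 85.36 u range [183.93905929 300.79968867] v mean [247.75407758   1.21259663] slope 0.028924285186088826 0.21660516318048345
scene cam 258 ((266.16278076171875, 13.462774276733398), 89.162094
[... 645 characters left out ...]
 (210, 29, np.float64(144.3), np.float64(143.1))]
profile 155-235 [192, 192, 192, 192, 191, 191, 191, 191, 191, 191, 191, 191, 191, 191, 191, 191, 191, 191, 191, 191, 191, 190, 190, 190, 190, 190, 190, 190, 190, 190, 190, 190, 190, 190, 188, 184, 182, 182, 182, 183, 176, 145, 92, 45, 30, 31, 30, 31, 31, 30, 31, 31, 31, 30, 30, 29, 30, 46, 69, 84, 90, 96, 105, 113, 118, 118, 117, 115, 114, 114, 113, 112, 111, 113, 113, 113, 113, 113, 113, 113]
tube width 23.106160166813286 mid slope -0.005121521916008756 v at 0,100mm 0.6327570882002836 0.12060489659940796
plate n 26 w 194.21104628991787 mid v -0.029997466476856156 slopes [np.float64(-0.0008612724451922789), np.float64(-0.0023380809439893222)]
```

View pics/m5.png

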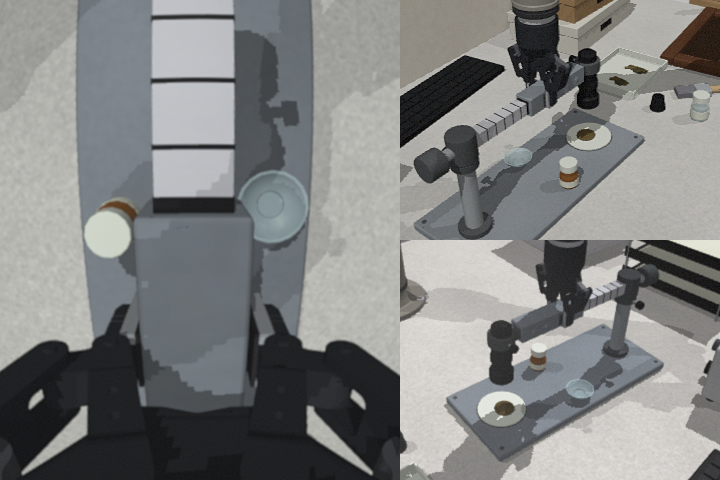

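The montage shows the sleeve's edge on the broad ring, with the dark band at rows 197–212. In both outside views the barrel stands straight above the stage. One more 0.3 mm nudge, a settle, then I'll check and hand in.

```bash
python3 -m crank '[[[-0.06,0,0],[0,0,0]],[[0,0,0],[0,0,0]],[[0,0,0],[0,0,0]],[[0,0,0],[0,0,0]],[[0,0,0],[0,0,0]]]'
python3 look.py 6 wrist | head -2; python3 edge.py 6 | cut -c1-420
python3 - <<'E'
from h import *
post=np.array([.5785,.303]); a=np.radians(-94.09); u=np.array([np.cos(a),np.sin(a)]); v=np.array([-u[1],u[0]])
for n in("scene","side"):
    q=np.load(f"pics/{n}5.npz"); P=cloud(n,q["d"]); z=P[...,2]; Q=(P[...,:2]-post); qu,qv=Q@u*1000,Q@v*1000
    m=(abs(z-.230)<.003)&(abs(qv)<45)&(qu>300)&(qu<380); print(n,"cam top",m.sum(),cv2.minEnclosingCircle(np.c_[qu[m],qv[m]].astype(np.float32)))
    m=(z>.107)&(z<.14)&(abs(qv)<45)&(qu>290)&(qu<390); print(n,"foot",m.sum(),np.percentile(qu[m],[2,98]),np.percentile(qv[m],[2,98]))
    b=q["p"]; m=(b.min(2)>170)&(abs(z-.0215)<.008)&(np.hypot(qu-335,qv)<70); print("stage",cv2.minEnclosingCircle(np.c_[qu[m],qv[m]].astype(np.float32)))
E
```

```text
clock: 8.1
tcp_pos: [0.5655, 0.1088, 0.1799]
orientation: [2.302, 2.136, 0.005]
contact_force: [4.8, 1.5, 6.3]
grip_width: 0.0373
gripper_force: 39.8
tcp u,v 194.59354188067093 0.8791605231854014 yaw -94.27822957276184 w 0.0373039083043898 [4.84398876 1.52173853 6.30783045]
wrist top [  253   214   121   199 21345] [73.4 37.8] 85.99 u range [145.58558299 216.21305973] v mean [176.02077077   0.24507435] slope 0.0018408048768130192 0.21765240950313208
dark rows (row, grey, u@212, u@218) [(15, 44, np.float64(85.3), np.float64(87.3)), (78, 38, np.float64(105.2), np.float64(106.1)), (145, 32, np.float64(125.2), np.float64(125.1)), (198, 30, np.float64(141.1), np.float64(140.1)), (210, 30, np.float64(144.8), np.float64(143.6))]
profile 155-235 [192, 192, 192, 192, 191, 191, 191, 191, 191, 191, 191, 191, 191, 191, 191, 192, 191, 191, 191, 191, 190, 191, 190, 190, 190, 190, 190, 190, 190, 190, 190, 190, 190, 187, 183, 182, 182, 183, 178, 156, 114, 64, 34, 30, 32, 32, 32, 32, 32, 32, 31, 31, 31, 31, 30, 30, 31, 46, 69, 84, 91, 97, 105, 114, 118, 118, 117, 115, 114, 113, 113, 113, 113, 114, 114, 113, 113, 113, 113, 113]
tube width 23.099927426872092 mid slope -0.004732219791780356 v at 0,100mm 0.5743285118883743 0.10110653271033868
plate n 26 w 194.17273419958215 mid v -0.10939900906221199 slopes [np.float64(-0.0006878154839124367), np.float64(0.00021714099610802056)]
scene cam top 149 ((337.0802917480469, 0.5050958395004272), 17.254125595092773)
scene foot 373 [319.20114676 359.40539901] [-11.84185412  24.63859106]
stage ((333.84881591796875, -6.712247371673584), 50.859291076660156)
side cam top 111 ((333.88079833984375, -2.4761123657226562), 17.679014205932617)
side foot 328 [310.11575081 346.86776671] [-25.44173147  13.34817027]
stage ((332.404296875, -5.320322036743164), 48.6985969543457)
```

```bash
python3 -c "
from bench import monitor,r
o=monitor.get_obs(); print(o['clock'],abs(o['qvel']).max(),o['grip_width']); print(r.hand_in())"
```

```text
8.15 0.0017479330581395985 0.037453430604361
the job is handed in; nothing more can be done
None
```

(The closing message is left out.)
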